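# Set the telescopic support under the overhanging board

### The job

A long board is clamped in the mitre saw and its overhanging end needs support before the cut. Take the support stand's orange grip, twist it to unlock the telescopic section, slide it up until the rubber-topped ledge bears on the underside of the board with a push of about 8 N, snug but never more than 18 N, then, holding it there, twist the grip back until it is firmly locked and let go, so that the stand by itself keeps that push. Leave the other things on the bench where they lie.

Things in the scene. Friction and masses are not known exactly. Their poses are not given: they have to be found in the camera images.
- grip (a point): centre of the orange ribbed grip of the support stand: upright, round, 42 mm in diameter, 58 mm tall (29 mm to either side of this point), white pointer line on top. It is the head of the telescopic section and turns and rises with it. Take it from above, fingers on opposite sides, at any yaw; the next thing below it is a collar 40 mm under this point
- twist (a joint): turn of the grip, rad, counter-clockwise positive seen from above: stops at 0 (fully locked) and 1.2 (fully unlocked). Starts at 0 to 0.12. It turns with about 0.2 N m of drag and stays where it is left. Above 0.6 the section slides freely, below 0.3 it is held fast; as the lock bites (about 0.5) the section may settle up or down by up to half a millimetre
- ledge: dark steel ledge, 50 mm wide, topped with rubber, reaching 30 to 106 mm from the post axis along its -y; origin on the post axis, as high above the bench as the section is pulled out (0 to 75 mm; 0 at the start). Keyed: it goes up and down with the grip but never turns. The sliding parts weigh 5 to 6 N, slide with 1.5 N of friction and drop if unlocked and let go
- pad_top (a point): centre of the top face of the rubber pad on the ledge, 105 mm below the grip's centre and 72 mm out from the post axis; pad 46 mm by 66 mm; this face must bear on the board
- board: softwood board 70 x 18 mm, along y, clamped in the mitre saw, overhanging 690 mm along its +y, its end over the ledge, 25 to 49 mm above the pad at first. Origin: mid-width, 50 mm short of its end, at the level of the saw bed (100 to 112 mm). The board is warped: there its underside is up to 6 mm above or below that level, and it springs 1 mm per 3.5 N pushed up: find it by feel
- stand: the support stand, bolted to the bench: green base plate 150 x 120 x 12 mm, upright aluminium outer tube 40 mm in diameter and 118 mm tall with a black ferrule; origin under the base on the post axis; its ledge points along its -y
- tape: bystander: yellow tape measure, 70 x 36 x 66 mm, on the bench
- pencil: bystander: red flat carpenter's pencil, 180 mm long, on the bench
- square: bystander: try square with wooden stock and steel blade, 115 x 190 mm, flat on the bench
- offcut: bystander: offcut of board, 70 x 120 x 18 mm, on the bench under the board
- glue: bystander: white glue bottle with an orange cap, 60 mm in diameter, 170 mm tall
- mallet: bystander: wooden mallet lying on the bench, 300 mm long, head 125 mm wide and 60 mm high
- chisel: bystander: hand tool with a round handle lying on the bench, 220 mm long
Mind the look-alikes: they are no part of the job. Leave any brown or red look-alike of the stand alone.

How it is judged:
By the outcome, as a careful person would: the job done as asked, in the order asked, and still so for the second after the job is handed in, with the robot touching nothing.
It also fails if it takes over 48 s, if anything falls off the work surface, if the arm or the gripper's body presses on something with over 40 N, if the wrist force passes 120 N, or if a joint passes its speed limit or range.

### The arm

A 6-joint arm with a two-finger parallel gripper is mounted at the origin on the work surface. World frame = base frame: x ahead of the robot, y to its left, z up, the work surface at z = 0. Lengths are in m, angles in degrees, forces in N, time in s.
With the tool pointing down it reaches from about 0.4 to 0.825 m from the base axis. Payload 7 kg.
Tool frame: the origin (TCP) lies midway between the tips of the shut fingers; the grasp point (between the pads) lies 19 mm behind it; z points along the fingers, x is the direction in which the jaws open and shut, and the axes are right-handed (so a half turn about z gives the same grasp; the last joint's range is limited). The gripper opens to 88 mm and grips with 3 to 60 N. Pads are 19 mm wide; open, the fingers measure 130 mm over their backs; the gripper's body (78 mm by 193 mm) begins 47 mm behind the grasp point.
Start: joints at [-59.983, 20.546, 0.682, 0, -70.136, -16.507], TCP at [0.158, -0.656, 0.227] pointing down, gripper open.
Joint ranges: [-176.03, 176.03], [-82.01, 121.73], [-58.28, 71.71], [-173.87, 95.51], [-174.79, -0.11], [-173.66, 173.66]. Speed limits (degrees/s): [136.94, 136.94, 172.46, 180, 180, 180].

### API

Orientations are given as [roll, pitch, yaw] about the fixed x, y, z axes, in that order (R = Rz(yaw) Ry(pitch) Rx(roll)).
In Python, from plant import * gives the robot as it stands. The module is installed in compiled form; this text tells all that it offers.
- The arm moves only by the shell command python3 -m pendant 'ROWS' [OPENING]. ROWS is JSON, a list that holds one entry, the list of rows, each a list of 6 numbers: the shift along the world's x, y, z in mm, then the turn, a rotation vector about the world's x, y, z in degrees. A call has 1 to 10 rows; each row is the pose to reach, as a shift and turn from the pose commanded when the call began; what a row does not reach only later rows make up. A row lasts 1/8 s, in which the tool goes at most 62.5 mm and 10.7 degrees, less where a joint would pass 70% of its speed; a pose out of reach is approached as far as the arm can. A call with a gripper value outside its range is refused whole. OPENING is the closure, from -1 (fully open) to 1 (shut), set as the call begins (- or left out, the last holds). The fingers move at their own pace and stop on an object; the grip force is fixed at half the most. Time passes only in rows, so rows that repeat a pose let the fingers close. It gives the time, the measured TCP pose, the force and the opening at its end, in the units of the state.
- get_obs(): the state, without advancing time (a new reading comes with each control period).
- snapshot(name): name is "side" or "top"; returns a dict with "pixels" (400x640x3 uint8, red, green, blue), "depth" (400x640 float32, m along the optical axis (not along the pixel's ray), 0 where there is no reading), "fx", "fy", "cx", "cy" (pixels), "dist" ([k1, k2, p1, p2, k3] as OpenCV has them; the pictures are not rectified), "pose" (4x4, takes a point from camera to world coordinates). Camera axes: x right, y down, z forward; pixel columns grow to the right and rows downward; lengths in m; the calibration is good to about 2 mm. A picture is of the moment at which its call begins.
- close_job(): hands the job in, once; it reports no verdict.
The state is a dict: "clock": time; "joint_pos": joint angles; "qvel": joint speeds; "tau": joint torques, N m; "tool_pos": TCP position; "orientation": TCP orientation; "force": force on the tool from outside, world axes, zero at the start; "moment": the same for the moment, N m; "opening": finger opening in m.
Only numpy, scipy, OpenCV 4.12 (cv2) and the standard library are available. Lean on these libraries where they do the work, as an engineer would, in place of code of your own. Each camera call takes 0.05 s, during which the arm holds its last target. There are 200 camera calls.

## Working session

There is one attempt and no reset: what is moved stays moved. The work goes in short steps, Python scripts to look and compute and a shell command to move; the robot and the scene stay as the last step left them, time stands still between calls to the robot, and variables do not carry over. Pictures are saved under pics/ and viewed, about 8 in all and at most 12, crops included, and the job is handed in when it is done.

```bash
mkdir -p pics
cat > h.py <<'E'
from plant import *
import numpy as np, cv2
def snap(n):
    s=snapshot(n); np.savez('pics/%s.npz'%n,**{k:np.array(v) for k,v in s.items()}); return s
def load(n): return np.load('pics/%s.npz'%n)
def world(s,u,v,depth=None,z=None):
    K=np.array([[s['fx'],0,s['cx']],[0,s['fy'],s['cy']],[0,0,1.]])
    p=cv2.undistortPoints(np.array([[[u,v]]],float),K,np.array(s['dist'],float))[0,0]
    r=np.array([p[0],p[1],1.]); T=np.array(s['pose'])
    if z is not None: d=(z-T[2,3])/(T[:3,:3]@r)[2]
    else: d=depth if depth else float(s['depth'][int(round(v)),int(round(u))])
    return T[:3,:3]@(r*d)+T[:3,3]
E
python3 - <<'E'
from h import *
for n in('top','side'):
    s=snap(n); cv2.imwrite('pics/%s1.png'%n,s['pixels'][...,::-1]); print(np.round(s['pose'],3))
o=get_obs(); print(o)
E
```

```text
[[ 0.006 -1.     0.028  0.427]
 [-1.    -0.005  0.015  0.035]
 [-0.015 -0.028 -0.999  1.604]
 [ 0.     0.     0.     1.   ]]
[[-0.886 -0.305  0.35   0.016]
 [-0.464  0.581 -0.669  0.973]
 [ 0.001 -0.755 -0.656  1.   ]
 [ 0.     0.     0.     1.   ]]
{'clock': 0.1, 'joint_pos': array([-5.99832734e+01,  2.05890779e+01,  6.41104503e-01, -1.65112988e-02,
       -7.01375959e+01, -1.65068114e+01]), 'qvel': array([ 0.00981355, -0.1460705 ,  0.15273673,  0.04902585, -0.05095225,
        0.09487069]), 'tau': array([-1.55753703e-03, -5.84164560e+01,  2.93747234e+01,  7.01548398e+00,
        1.01485665e-02, -5.25106759e-05]), 'tool_pos': array([ 0.15755778, -0.6559155 ,  0.22571634]), 'orientation': array([-1.79990568e+02, -8.64532804e-02,  1.03504287e+02]), 'force': array([0.14443259, 0.5222466 , 0.37131639]), 'moment': array([-0.00059258,  0.02523366, -0.03182596]), 'opening': 0.08783204213674485}
```

View pics/top1.png

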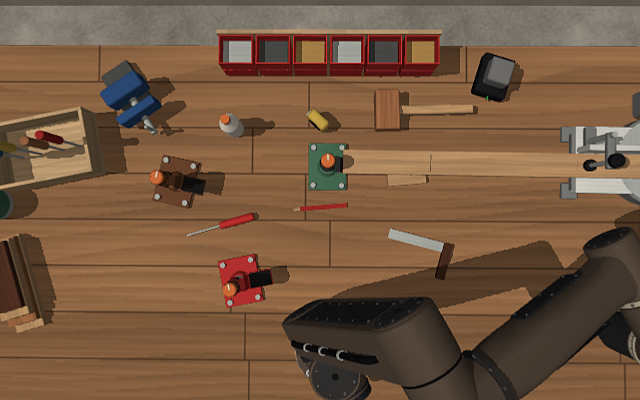

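View pics/side1.png

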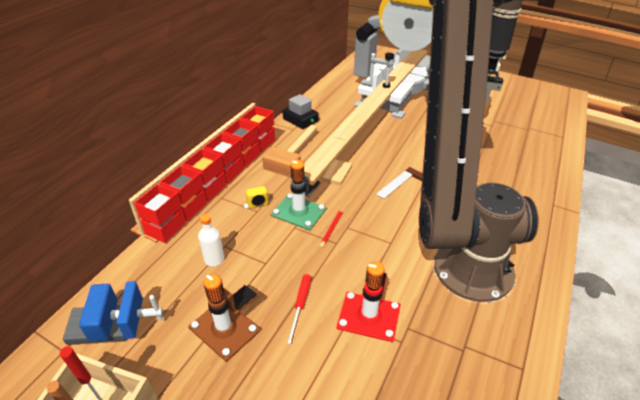

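The top view shows the green stand at about (327,163) with its orange grip at (327,160), and the board running right from (345,162). The red and brown stands are look-alikes. I'll enlarge both views of the stand.

Run:
```python
from h import *
t=load('top');s=load('side')
a=cv2.resize(t['pixels'][125:200,290:390],(800,600),interpolation=cv2.INTER_CUBIC)
b=cv2.resize(s['pixels'][145:235,260:350],(600,600),interpolation=cv2.INTER_CUBIC)
c=np.zeros((600,800,3),np.uint8); c[:300,:400]=cv2.resize(a,(400,300)); c[:600,400:]=cv2.resize(b,(400,600))
cv2.imwrite('pics/topc.png',a[...,::-1]); cv2.imwrite('pics/sidec.png',b[...,::-1])
for n,q,box in(('top',t,(125,200,290,355)),('side',s,(150,235,260,330))):
    hsv=cv2.cvtColor(q['pixels'],cv2.COLOR_RGB2HSV); m=(hsv[...,0]<16)&(hsv[...,1]>190)&(hsv[...,2]>110)
    P=[]
    for v in range(box[0],box[1]):
        for u in range(box[2],box[3]):
            d=q['depth'][v,u]
            if m[v,u] and d>0: P.append((u,v,*world(q,u,v)))
    P=np.array(P); P=P[P[:,4]>.1]
    print(n,len(P),np.round(np.percentile(P,[0,5,50,95,100],axis=0),3))
for u,v in((350,162),(360,160),(400,162)): print(world(t,u,v))
```

```text
top 57 [[3.21e+02 1.54e+02 5.57e-01 5.00e-03 1.91e-01]
 [3.21e+02 1.54e+02 5.57e-01 5.00e-03 1.96e-01]
 [3.27e+02 1.59e+02 5.79e-01 2.40e-02 2.01e-01]
 [3.34e+02 1.67e+02 5.93e-01 4.10e-02 2.05e-01]
 [3.34e+02 1.67e+02 5.93e-01 4.10e-02 2.07e-01]]
side 121 [[2.91e+02 1.60e+02 5.55e-01 6.00e-03 1.43e-01]
 [2.93e+02 1.66e+02 5.57e-01 2.70e-02 1.50e-01]
 [2.97e+02 1.72e+02 5.67e-01 3.90e-02 1.81e-01]
 [3.02e+02 1.80e+02 5.81e-01 4.40e-02 2.00e-01]
 [3.03e+02 1.81e+02 5.88e-01 4.80e-02 2.04e-01]]
[ 0.57965785 -0.04452081  0.11507596]
[ 0.586196   -0.0744985   0.11077331]
[ 0.58054875 -0.19316794  0.11242148]
```

View pics/topc.png

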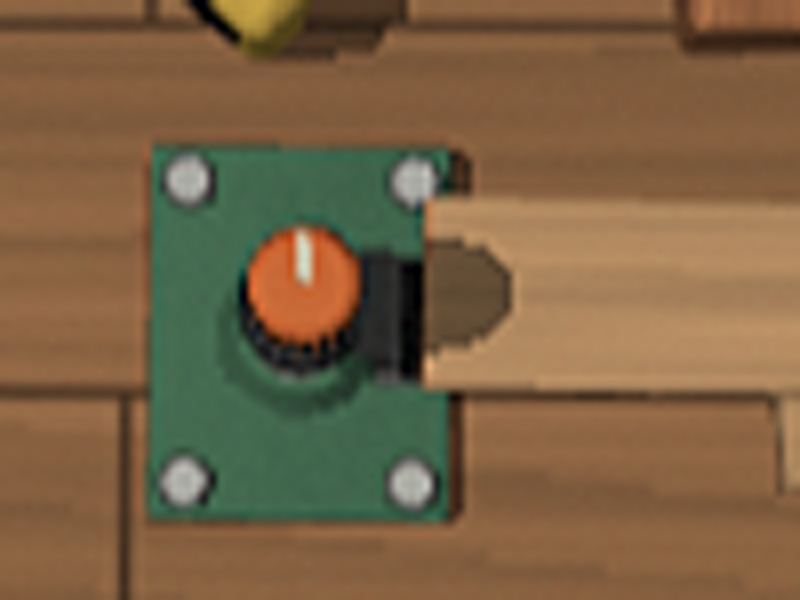

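View pics/sidec.png

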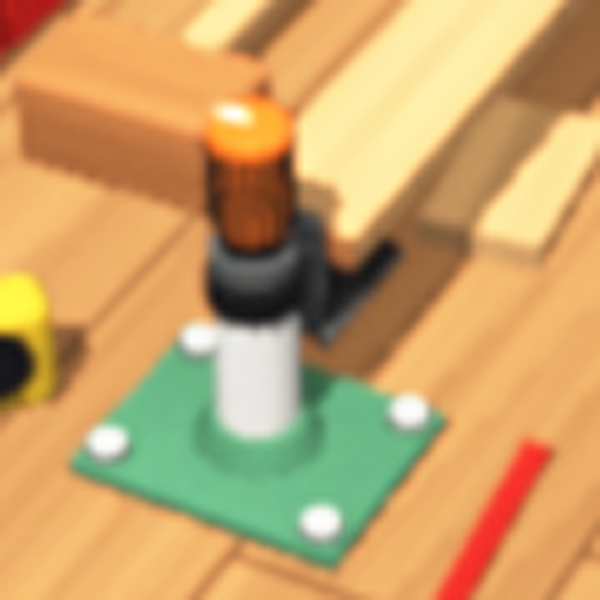

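Run:
```python
from h import *
t=load('top');s=load('side')
for z in(.2,.203,.206): print(z,world(t,327.4,160.1,z=z))
# side: cap ellipse centre in crop (249,131) scale 600/90
print(world(s,260+249*.15-.5,145+131*.15-.5,z=.203))
# base-plate corner bolts top view crop, z~.016
B=[world(t,290+x/8-.5,125+y/8-.5,z=.016) for x,y in((189,180),(414,182),(411,484),(184,482))]
print(np.round(B,4),np.mean(B,0))
d=t['depth'];print(np.median([world(t,u,v)[2] for u in range(325,330) for v in range(159,163)]), np.median([world(t,u,v)[2] for u in range(356,366) for v in range(152,170)]))
```

```text
0.2 [0.57604075 0.0233539  0.2       ]
0.203 [0.57572268 0.02337889 0.203     ]
0.206 [0.5754046  0.02340389 0.206     ]
[0.57249428 0.02872102 0.203     ]
[[ 0.6371  0.0673  0.016 ]
 [ 0.6366 -0.0219  0.016 ]
 [ 0.5167 -0.0212  0.016 ]
 [ 0.517   0.0686  0.016 ]] [0.57685293 0.02321206 0.016     ]
0.20164280015962088 0.11326026887103757
```

```bash
python3 -m pendant '[[[30,50,20,0,0,5],[62,100,20,0,0,10],[93,152,20,0,0,15],[124,204,20,0,0,20],[155,256,20,0,0,25],[187,308,20,0,0,30],[218,360,20,0,0,35],[249,410,20,0,0,40],[281,460,20,0,0,44.5],[310,505,20,0,0,44.5]]]' -1
python3 -m pendant '[[[30,48,0,0,0,0],[60,98,0,0,0,0],[88,145,0,0,0,0],[108,174,0,0,0,0],[108,174.5,0,0,0,0],[108,174.5,0,0,0,0]]]' -1
```

```text
clock: 1.35
tool_pos: [0.4683, -0.1493, 0.2466]
orientation: [180.0, 0.0, 148.1]
force: [0.4, 0.1, 0.8]
opening: 0.0875
clock: 2.1
tool_pos: [0.5751, 0.023, 0.246]
orientation: [-179.9, -0.0, 148.0]
force: [-0.1, 0.0, -0.1]
opening: 0.0876
```

```bash
python3 -m pendant '[[[1,0.5,-35,0,0,0],[1,0.5,-70,0,0,0],[1,0.5,-92,0,0,0],[1,0.5,-92,0,0,0]]]' -1
python3 - <<'E'
from h import *
s=snap('side'); cv2.imwrite('pics/s2.png',cv2.resize(s['pixels'][110:235,230:380],(720,600),interpolation=cv2.INTER_CUBIC)[...,::-1])
E
```

```text
clock: 2.6
tool_pos: [0.5751, 0.0223, 0.1533]
orientation: [-179.9, -0.1, 147.9]
force: [-0.5, 0.7, -0.3]
opening: 0.0875
```

View pics/s2.png

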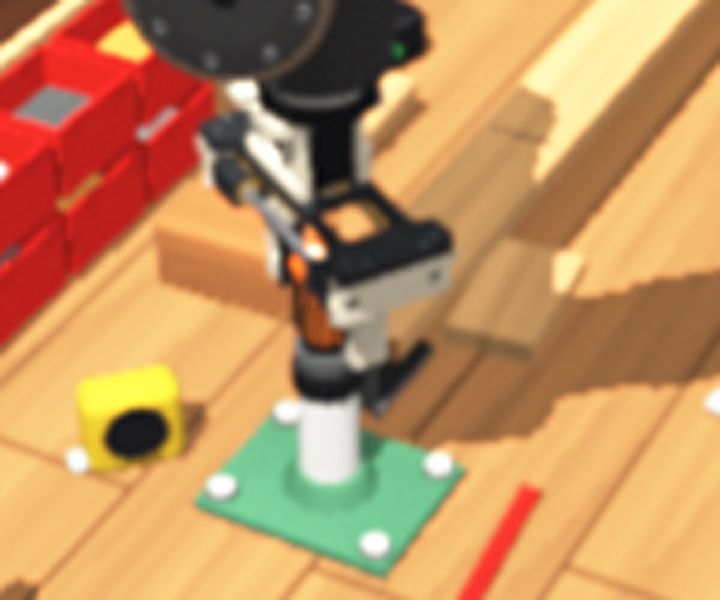

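The grip at (315,310) lies between the two fingers, and they clear the collar at (330,370). Closing now.

```bash
python3 -m pendant '[[[0,0,0,0,0,0],[0,0,0,0,0,0],[0,0,0,0,0,0],[0,0,0,0,0,0],[0,0,0,0,0,0],[0,0,0,0,0,0]]]' 1; python3 -c "
from plant import *;o=get_obs();print(o['force'],o['moment'],o['opening'],o['tool_pos'])"
```

```text
clock: 3.4
tool_pos: [0.5779, 0.0231, 0.1547]
orientation: [180.0, 0.1, 148.0]
force: [7.0, -4.2, -3.0]
opening: 0.042
[ 6.97727554 -4.24853416 -2.96221087] [-1.43451869 -1.72962521 -0.08109683] 0.042046125177518365 [0.5778799  0.02309883 0.15474163]
```

```bash
python3 -m pendant '[[[2.5,-1.5,0,0,0,0],[2.5,-1.5,0,0,0,0]]]' 1;  python3 -m pendant '[[[0,0,0,0,0,8],[0,0,0,0,0,16],[0,0,0,0,0,24],[0,0,0,0,0,32],[0,0,0,0,0,40],[0,0,0,0,0,48],[0,0,0,0,0,57],[0,0,0,0,0,57],[0,0,0,0,0,57]]]' 1;python3 -c "
from plant import *;o=get_obs();print(o['force'],o['moment'],o['opening'],o['tool_pos'])"
```

```text
clock: 3.65
tool_pos: [0.5782, 0.0227, 0.1546]
orientation: [-180.0, -0.1, 148.0]
force: [-5.1, 3.8, 5.2]
opening: 0.0413
clock: 4.78
tool_pos: [0.576, 0.0228, 0.1546]
orientation: [179.8, -0.3, -155.0]
force: [-15.4, 6.1, 11.1]
opening: 0.0418
[-15.4162955    6.13616739  11.14042572] [2.37488636 5.06417487 0.18630836] 0.04183999992735814 [0.57595701 0.02280468 0.15456462]
```

```bash
python3 -m pendant '[[[-2.5,1,0,0,0,0],[-2.5,1,0,0,0,0]]]' 1;python3 -c "
from plant import *;o=get_obs();print(o['force'],o['moment'],o['opening'],o['tool_pos'])
"; python3 -m pendant '[[[0,0,2,0,0,0],[0,0,4,0,0,0],[0,0,6,0,0,0],[0,0,6,0,0,0]]]' 1;python3 -c "
from plant import *;o=get_obs();print(o['force'],o['moment'],o['opening'],o['tool_pos'])
"
```

```text
clock: 5.03
tool_pos: [0.5757, 0.023, 0.1547]
orientation: [180.0, -0.1, -155.0]
force: [-6.7, 0.1, 5.6]
opening: 0.0414
[-6.67631181  0.11956342  5.57594904] [0.09178103 2.32645115 0.19363264] 0.04138349686706222 [0.57568912 0.02302729 0.15466125]
clock: 5.52
tool_pos: [0.5757, 0.023, 0.16]
orientation: [180.0, -0.1, -155.0]
force: [-4.8, 0.3, -5.7]
opening: 0.0419
[-4.80418845  0.30887151 -5.73973001] [0.10277286 1.82602633 0.19195758] 0.04187677976198888 [0.57566933 0.02303701 0.15997057]
```

```bash
python3 -m pendant '[[[-1.5,0,2,0,0,0],[-1.5,0,5,0,0,0],[-1.5,0,8,0,0,0],[-1.5,0,11,0,0,0],[-1.5,0,11,0,0,0],[-1.5,0,11,0,0,0]]]' 1;python3 -c "
from plant import *;o=get_obs();print(o['force'],o['moment'],o['opening'],o['tool_pos'])
"; for i in 1 2 3; do python3 -m pendant '[[[0,0,1,0,0,0],[0,0,2,0,0,0]]]' 1|grep -E 'pos|force';done
```

```text
clock: 6.28
tool_pos: [0.5755, 0.0231, 0.172]
orientation: [-180.0, 0.0, -155.0]
force: [-0.2, -3.6, -4.0]
opening: 0.0416
[-0.1761132  -3.58402006 -4.00855821] [-0.96076635  0.3271045   0.16898262] 0.041605371996601095 [0.5754724  0.02310849 0.17196607]
tool_pos: [0.5754, 0.0231, 0.1735]
force: [2.0, -3.6, -6.5]
tool_pos: [0.5754, 0.0232, 0.1756]
force: [1.8, -3.8, -8.3]
tool_pos: [0.5754, 0.0232, 0.1777]
force: [3.1, -4.1, -7.7]
```

```bash
python3 -m pendant '[[[0.5,-0.8,1,0,0,0],[0.5,-0.8,1,0,0,0]]]' 1|grep -E 'pos|force'; for i in 1 2 3; do python3 -m pendant '[[[0,0,0.5,0,0,0],[0,0,1,0,0,0]]]' 1|grep -E 'pos|force';done
```

```text
tool_pos: [0.5755, 0.023, 0.1785]
force: [0.1, 1.9, -5.3]
tool_pos: [0.5755, 0.0229, 0.1794]
force: [-0.4, 4.2, -7.1]
tool_pos: [0.5755, 0.0228, 0.1805]
force: [-0.7, 5.8, -6.5]
tool_pos: [0.5755, 0.0228, 0.1815]
force: [-1.1, 6.2, -8.2]
```

```bash
python3 -m pendant '[[[0,0.6,0.5,0,0,0],[0,0.6,1,0,0,0]]]' 1|grep -E 'pos|force'; for i in 1 2 3; do python3 -m pendant '[[[0,0,0.5,0,0,0],[0,0,1,0,0,0]]]' 1|grep -E 'pos|force';done
```

```text
tool_pos: [0.5755, 0.0229, 0.1824]
force: [1.3, 2.6, -8.7]
tool_pos: [0.5755, 0.0229, 0.1832]
force: [0.6, 2.8, -12.1]
tool_pos: [0.5754, 0.0229, 0.1841]
force: [2.0, 1.5, -14.9]
tool_pos: [0.5754, 0.0229, 0.1851]
force: [2.4, 2.6, -17.2]
```

```bash
python3 -m pendant '[[[0,-0.3,-0.8,0,0,0],[0,-0.3,-0.8,0,0,0],[0,-0.3,-0.8,0,0,0]]]' 1|grep -E 'pos|force'; python3 -m pendant '[[[0,0,0,0,0,0],[0,0,0,0,0,0]]]' 1|grep -E 'pos|force'; python3 -m pendant '[[[0,0,0,0,0,-6],[0,0,0,0,0,-12],[0,0,0,0,0,-18],[0,0,0,0,0,-18]]]' 1;python3 -c "
from plant import *;o=get_obs();print(o['clock'],o['force'],o['moment'],o['opening'],o['tool_pos'])"
```

```text
tool_pos: [0.5755, 0.0229, 0.1846]
force: [0.6, 3.7, -15.6]
tool_pos: [0.5755, 0.0228, 0.1846]
force: [0.2, 5.1, -15.1]
clock: 10.15
tool_pos: [0.5762, 0.0231, 0.1848]
orientation: [180.0, 0.1, -173.1]
force: [2.7, 5.5, -15.5]
opening: 0.0416
10.15 [  2.66651306   5.52108583 -15.54936135] [ 1.86001401 -0.56455416 -0.14667705] 0.04162839015264459 [0.57622593 0.02306786 0.18480667]
```

```bash
python3 -m pendant '[[[0,-0.6,-0.6,0,0,0],[0,-0.6,-0.6,0,0,0]]]' 1|grep -E 'pos|force'; python3 -m pendant '[[[0,0,0,0,0,-6],[0,0,0,0,0,-12],[0,0,0,0,0,-18],[0,0,0,0,0,-24],[0,0,0,0,0,-30],[0,0,0,0,0,-36],[0,0,0,0,0,-36]]]' 1;python3 -c "
from plant import *;o=get_obs();print(o['clock'],o['force'],o['moment'],o['opening'],o['tool_pos'])"
```

```text
tool_pos: [0.5763, 0.023, 0.1845]
force: [1.5, 8.2, -13.8]
clock: 11.28
tool_pos: [0.5777, 0.0228, 0.1847]
orientation: [179.8, 0.2, 150.9]
force: [8.1, 4.7, -17.4]
opening: 0.0414
11.275 [  8.0516687    4.70755642 -17.40113655] [ 2.05360561 -2.10862815 -0.22996657] 0.041399685037010324 [0.57767985 0.02280116 0.18466351]
```

```bash
for i in 1 2 3; do python3 -m pendant '[[[0,0,0,0,0,-2],[0,0,0,0,0,-4],[0,0,0,0,0,-4]]]' 1|grep -E 'pos|orient';python3 -c "
from plant import *;o=get_obs();print(o['clock'],o['force'],o['moment'])"; done
```

```text
tool_pos: [0.5779, 0.0227, 0.1847]
orientation: [179.8, 0.2, 147.0]
11.65 [  8.6818052    4.49886619 -17.84554396] [ 1.88010944 -2.30387435 -0.09389469]
tool_pos: [0.5779, 0.0223, 0.1848]
orientation: [179.9, 0.2, 143.1]
12.025 [  7.49744977   3.23865266 -18.1742298 ] [ 0.99191128 -2.5869739   0.61885339]
tool_pos: [0.578, 0.0222, 0.1851]
orientation: [179.8, 0.2, 139.1]
12.4 [  7.70234228   1.44672369 -17.2861966 ] [ 0.91560779 -2.35979873  0.56348432]
```

```bash
python3 -m pendant '[[[1.5,0,0,0,0,0],[1.5,0,0,0,0,0]]]' 1|grep -E 'pos|force'
python3 -m pendant '[[[0,0,0,0,0,0],[0,0,0,0,0,0],[0,0,0,0,0,0],[0,0,0,0,0,0],[0,0,0,0,0,0]]]' -1
python3 -m pendant '[[[0,0,30,0,0,0],[0,0,60,0,0,0],[0,0,90,0,0,0],[-30,-45,90,0,0,0],[-60,-95,90,0,0,0],[-90,-145,90,0,0,0],[-120,-195,90,0,0,0],[-150,-245,90,0,0,0],[-180,-300,90,0,0,0],[-200,-340,90,0,0,0]]]' -1
python3 - <<'E'
from h import *
t0={k:v for k,v in load('top').items()}
N=[snapshot('top') for _ in range(6)]
cv2.imwrite('pics/t3.png',cv2.resize(N[0]['pixels'][110:230,290:450],(800,600),interpolation=cv2.INTER_CUBIC)[...,::-1])
D=np.array([n['depth'] for n in N]); print('noise',np.std(D[:,155:170,350:380],0).mean(),np.std(D[1:,158:166,350:380]-D[:-1,158:166,350:380]))
d=t0['depth']-D   # + = rose
for u0,u1 in((347,360),(360,373),(373,386),(386,400),(430,450),(470,490),(520,545)):
    x=d[:,154:171,u0:u1]; x=x[:, :, :]
    print(u0,np.round(1e3*np.median(x),2),np.round(1e3*np.mean(x[np.abs(x)<.02]),2))
x=d[:,158:163,325:330];print('grip rise',1e3*x.mean(), 1e3*np.median(d[:,100:110,300:420]))
E
```

```text
tool_pos: [0.5781, 0.0222, 0.1849]
force: [2.6, 2.6, -11.8]
clock: 13.28
tool_pos: [0.5772, 0.022, 0.1843]
orientation: [180.0, 0.0, 139.0]
force: [-0.3, -0.4, 0.4]
opening: 0.0851
clock: 14.52
tool_pos: [0.3756, -0.3196, 0.2745]
orientation: [180.0, 0.0, 139.0]
force: [0.7, 0.4, 0.2]
opening: 0.0876
noise 0.012678566 0.113939
347 2.19 2.26
360 2.45 2.36
373 2.45 2.28
386 1.87 1.93
430 1.41 1.37
470 0.79 0.79
520 0.57 0.52
grip rise 39.340378 -0.060021877
```

View pics/t3.png

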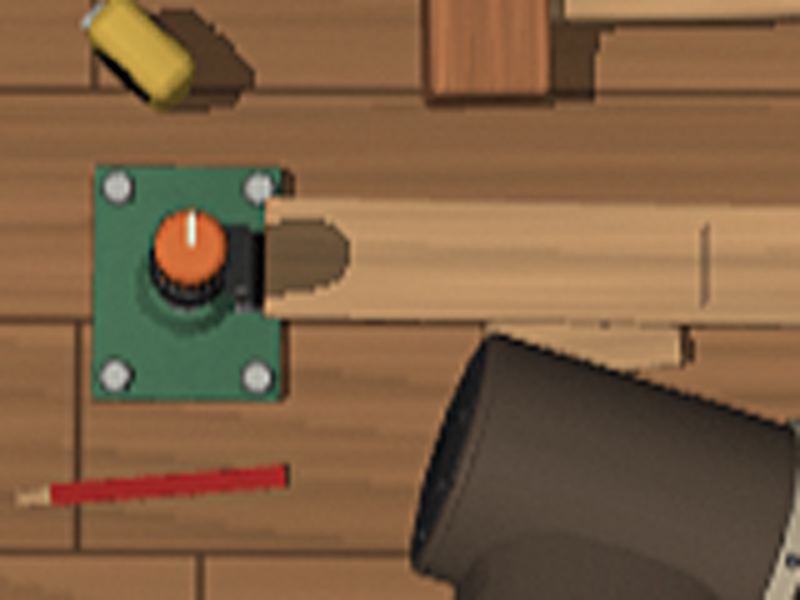

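The pointer at (190,228) is back at its locked mark, and the tape and pencil are undisturbed. The board end rose about 2.3 mm, which is about 8 N. Handing in.

```bash
python3 -c "
from plant import *;print(close_job(),get_obs()['clock'])"
```

```text
the job is handed in; nothing more can be done
the job is handed in; nothing more can be done
```

The support stand is locked with its ledge pressing up on the board at about 8 N, and the arm has let go and backed well clear. I handed the job in after about 15 s of robot time. No verdict came back, and the last command only confirmed the hand-in.

I twisted the grip 57° to unlock it and raised the section about 28 mm, until I felt the board. I then set the push, twisted the grip back to its stop and past it until the fingers slipped, and let go.

**Final checks:**
- **Push:** comparing depth pictures from before and after, the board end rose 2.2–2.4 mm, which is about 8 N.
- **Disagreement:** the arm's height reading while locking suggested 9.4 N or a little more. I trusted the pictures, because they were taken after release and don't depend on side loads on the fingers. The push stayed below 18 N by every estimate.
- **Lock:** the pointer line is back where it started. The moment reading's sign during the twist was not what I expected, so the stop is judged from the jump in moment and the pointer.
- **Other items:** the tape and pencil are where they lay in the last close-up. The mallet and offcut are partly outside the crop or hidden by the arm, but the parts in view are unmoved. I did not re-check the glue, square or chisel, or the red and brown look-alike stands, but the arm never went down near them.

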